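# Stow the griddle scraper in the push-to-open drawer under the contact grill

## Task

Put the griddle scraper away in the handleless drawer under the contact grill: press the closed drawer front gently until its touch latch lets go and it springs out, lay the scraper flat in the front tray of the drawer, then push the drawer home until it latches and stays shut. Lean on the latch no harder than it takes to feel its stop, do not drop the scraper in, and leave the other things on the counter as they are.

Things in the scene. Friction and masses are not known exactly. Their poses are not given: they have to be found in the camera images.
- unit: Stainless drawer base, 320 wide, 400 deep, 105 mm high, fixed; a contact grill is fixed on its top. Origin: on the counter (z = 0) below the middle of the carcass's front edge; x points from the front into the depth, y along the width, z up. The drawer front is on the -x side. The grill's handle starts 90 mm and its body 120 mm behind the carcass's front edge; it rises 175 mm above the base's top.
- drawer (a joint): Travel of the drawer along the unit's -x, m: 0 latched shut, 0.130 fully out (end stop), negative when pressed in beyond latched. A spring always pushes it outward, about 6 N at 0 falling to 3 N at 0.130, plus 20 N per m/s of damping; moving mass 0.6 kg. It stays shut only when latched, else it springs out in 1 to 2 s. Over 16 N on the shut front overloads the latch: touch it at under 40 mm/s.
- drawer_front (a point): Mid-width point of the drawer front's outer face (it looks to the unit's -x), 72 mm above the counter; moves with the drawer, axes as the unit's. The front is a plain flat steel panel without handle, 316 mm wide, 12 mm thick, from 16 to 103 mm above the counter. When latched, 15 mm lie between its back and the carcass.
- drawer_shut (a point): Point fixed on the unit where drawer_front stands when latched. Push-push latch: press the front in from here against about 7 N to a hard stop 5 to 12 mm in (not shown outside); there the force climbs steeply, 10 N is enough; let go and it springs out. To relatch, push the drawer in past here to the stop, now 3 to 10 mm in, and let go: it comes back here and stays. One more press opens it again.
- drawer_in (a point): Centre of the floor of the drawer's front tray, 26 mm above the counter; moves with the drawer, axes as the unit's. The tray is 127 mm deep (x, from the front panel's back at -63.5 mm to a cross wall at +63.5 mm), 280 mm wide (y), open on top; side and cross walls end 70 mm, the front panel 103 mm above the counter. Fully out, the whole tray is clear of the carcass; shut, it has 71 mm of headroom.
- scraper: Griddle scraper, 200 mm long, 0.15 to 0.3 kg: black plastic handle 100 mm long, 26 mm wide, 28 mm high on the -x half, short steel neck, flat steel blade 76 mm wide and 3 mm thick on the +x end. Origin: middle of its length, on its underside; x along it from handle to blade, z up. It lies flat on the counter.
- scraper_grip (a point): Point on the scraper's handle to grip it across (along its y), 25 mm behind its origin (near the balance point) and 18 mm above its underside; axes as the scraper's.
- turner: Bystander: slotless steel turner (spatula) with a round black handle, 270 mm long, 65 mm wide blade; longer and slimmer than the scraper. Origin: middle of its underside.
- shaker: Bystander: aluminium salt shaker, 52 mm across, 86 mm high. Origin: centre of its underside.
- ramekin: Bystander: white ceramic ramekin, 76 mm across, 42 mm high. Origin: centre of its underside.
- squeeze_bottle: Bystander: white sauce bottle with a black cap, 60 mm across, 170 mm high. Origin: centre of its underside.
- timer: Bystander: kitchen timer, a flat white box 55 x 75 x 22 mm. Origin: centre of its underside.
Mind the look-alikes: they are no part of the job. What is shaped like the scraper but pink is not meant.

How it is judged:
On the way, in this order (a step that is already met when the one before it is completed fails the run):
1. the touch latch is released and the drawer has sprung out by more than 100 mm (value of joint drawer above 0.1 m), for 0.2 s.
2. the scraper lies flat in the front tray of the open drawer, let go (x of scraper in the frame of drawer_in between -0.063 and 0.063 m and y of scraper in the frame of drawer_in between -0.14 and 0.14 m and z of scraper in the frame of drawer_in below 0.012 m and angle between scraper's own z axis and vertical below 0.2 rad and value of joint drawer above 0.06 m and contact force between the fingers and scraper below 0.1 N), for 0.2 s.
At the end, for the whole second after the job is handed in: The drawer is shut and held by its latch (joint within 3 mm of 0), with the scraper lying flat (tilt under 0.2 rad, underside within 12 mm of the tray's floor) and at rest in the front tray (its middle inside the tray's 127 x 280 mm floor) (value of joint drawer between -0.003 and 0.003 m and x of scraper in the frame of drawer_in between -0.063 and 0.063 m and y of scraper in the frame of drawer_in between -0.14 and 0.14 m and z of scraper in the frame of drawer_in below 0.012 m and angle between scraper's own z axis and vertical below 0.2 rad and linear speed of scraper below 0.02 m/s); the robot touches nothing.
It fails at once if the robot presses on the shut drawer or its unit with more than 16 N (latch overloaded) (value of joint drawer below 0.002 m and contact force between any of the fingers, the arm and unit above 16 N).
It fails at once if the robot knocks or pushes the drawer or its unit with more than 40 N (contact force between any of the fingers, the arm and unit above 40 N).
It fails at once if the scraper is let fall or thrown (moving faster than 0.5 m/s out of the fingers) (contact force between the fingers and scraper below 0.1 N and linear speed of scraper above 0.5 m/s).
It fails at once if the scraper is rammed against the drawer or unit (over 100 N) (contact force between scraper and unit above 100 N).
It fails at once if a bystander is moved by more than 30 mm (distance of any of turner, shaker, ramekin, squeeze_bottle, timer from where it was at the start of the episode above 0.03 m).
It also fails if it takes over 72 s, if anything falls off the work surface, if the arm or the gripper's body presses on something with over 40 N, if the wrist force passes 120 N, or if a joint passes its speed limit or range.

## Robot

A 7-joint arm with a two-finger parallel gripper is mounted at the origin on the work surface. World frame = base frame: x ahead of the robot, y to its left, z up, the work surface at z = 0. Lengths are in m, angles in rad, forces in N, time in s.
With the tool pointing down it reaches from about 0.4 to 0.875 m from the base axis. Payload 6.5 kg.
Tool frame: the origin (TCP) lies on the centre line of the jaws, within the pads' length; the fingertips stand 19 mm ahead of it and the grasp point (between the pads) is the TCP; z points along the fingers, y is the line along which they close (so a half turn about z gives the same grasp; the last joint's range is limited). The gripper opens to 85 mm and grips with 20 to 120 N. Pads are 22 mm wide; open, the fingers measure 114 mm over their backs; the gripper's body (76 mm by 85 mm) begins 54 mm behind the grasp point. The pads swing forward as they close: fully open they stand 13 mm farther back than shut.
Start: joints at [1.047, 0.536, -0.004, 1.538, 0.003, 1.067, -0.071], TCP at [0.287, -0.583, 0.25] pointing down, gripper open.
Joint ranges: [-2.7, 2.7], [-0.37, 2.16], [-1.27, 1.26], [0.24, 2.4], [-1.31, 4.45], [0.19, 1.91], [-2.76, 2.76]. Speed limits (rad/s): [2.39, 2.39, 3.14, 3.14, 3.14, 3.14, 3.14].

## Interface

Orientations are given as a unit quaternion [w, x, y, z].
In Python, from workcell import env gives the robot as it stands.
- The arm moves only by the shell command python3 -m crank 'ROWS'. ROWS is JSON, one flat list of numbers, 5 for each row, row after row: the closure in counts, from 0 (fully open) to 255 (shut), then the shift along the world's x, y, z in m, then the turn about the world's z in rad. A call has 1 to 20 rows; each row is the pose to reach, as a shift and turn from the pose commanded when the call began; what a row does not reach only later rows make up. A row lasts 1/8 s, in which the tool goes at most 62.5 mm and 10.7 degrees, less where a joint would pass 70% of its speed; a pose out of reach is approached as far as the arm can. A call with a gripper value outside its range is refused whole. The fingers move at their own pace and stop on an object; the grip force is fixed at half the most. Time passes only in rows, so rows that repeat a pose let the fingers close. It gives the time, the measured TCP pose, the force, the opening and the grip force at its end, in the units of the state.
- env.state(): the state, without advancing time (a new reading comes with each control period).
- env.snapshot(name): name is "scene" or "top"; returns the picture (420x560x3 uint8, red, green, blue); there is no depth.
- env.camera_params(name): a dict with "camera_matrix" (3x3 intrinsics, pixels), "eye" and "rotation" of the camera in the world. Camera axes: x right, y down, z forward; pixel columns grow to the right and rows downward; lengths in m; the calibration is good to about 2 mm. A picture is of the moment at which its call begins. camera_params takes no time and is no camera call.
- env.close_job(): hands the job in; it is judged then, once.
The state is a dict: "time_s": time; "q": joint angles; "dq": joint speeds; "effort": joint torques, N m; "tool_pos": TCP position; "tcp_rot": TCP orientation; "force": force on the tool from outside, world axes, zero at the start; "torque": the same for the moment, N m; "gripper_width": opening from 0.0 (shut) to 1.0 (fully open); "grasp_force": force on a finger pad.
Only numpy, scipy, OpenCV 4.12 (cv2) and the standard library are available. Lean on these libraries where they do the work, as an engineer would, in place of code of your own. Each camera call takes 0.05 s, during which the arm holds its last target. There are 200 camera calls.

## Working session

There is one attempt and no reset: what is moved stays moved. The work goes in short steps, Python scripts to look and compute and a shell command to move; the robot and the scene stay as the last step left them, time stands still between calls to the robot, and variables do not carry over. Pictures are saved under pics/ and viewed, at most 10 in all, crops included, and the job is handed in when it is done.

```bash
mkdir -p pics; cat > h.py <<'E'
import numpy as np, cv2
from workcell import env
def snap(n,f):
    im=env.snapshot(n); cv2.imwrite('pics/'+f,im[:,:,::-1]); return im
def ray(n,u,v,z):
    c=env.camera_params(n);K=np.array(c['camera_matrix']);R=np.array(c['rotation']);e=np.array(c['eye'])
    d=R@np.linalg.solve(K,[u,v,1.]); return e+d*(z-e[2])/d[2]
def proj(n,p):
    c=env.camera_params(n);K=np.array(c['camera_matrix']);R=np.array(c['rotation']);e=np.array(c['eye'])
    q=K@(R.T@(np.array(p)-e)); return q[:2]/q[2]
E
python3 - <<'E'
from h import *
a=snap('scene','s0.png');b=snap('top','t0.png')
for n in('scene','top'):print(env.camera_params(n))
print(env.state())
E
```

```text
{'camera_matrix': array([[411.72737139,   0.        , 276.7002032 ],
       [  0.        , 411.72737139, 216.63501909],
       [  0.        ,   0.        ,   1.        ]]), 'eye': array([ 1.39056059, -0.24875402,  0.63549896]), 'rotation': array([-0.36285647,  0.65872706,  0.57638626, -0.31967596])}
{'camera_matrix': array([[383.77191769,   0.        , 289.27524731],
       [  0.        , 383.77191769, 208.19304085],
       [  0.        ,   0.        ,   1.        ]]), 'eye': array([ 0.31208351, -0.1209028 ,  1.06487162]), 'rotation': array([-0.06098751,  0.70863606, -0.698989  ,  0.07436285])}
{'time_s': 0.1, 'q': array([ 1.04678455,  0.53714555, -0.00441323,  1.5387677 ,  0.00262173,
        1.06731429, -0.07121801]), 'dq': array([-0.00142512, -0.00070466, -0.00161774, -0.00115993,  0.00027914,
       -0.00050902, -0.00132313]), 'effort': array([ 3.06040922e-03, -5.84561419e+01,  1.05212387e+00, -2.59777558e+01,
        1.26343779e-02,  4.63354183e-03,  2.24888242e-05]), 'tool_pos': array([ 0.28701939, -0.58258946,  0.24946778]), 'tcp_rot': array([-7.72838234e-04,  9.73910115e-01,  2.26932644e-01, -2.58110885e-04]), 'force': array([-1.01856427, -0.29940292,  0.28157915]), 'torque': array([-0.01949413, -0.04625615,  0.00054594]), 'grasp_force': 0.0, 'gripper_width': 1.002369364267798}
```

```bash
sed -i "s/R=np.array(c\['rotation'\])/R=Rot.from_quat(np.roll(c['rotation'],-1)).as_matrix()/; 1a from scipy.spatial.transform import Rotation as Rot" h.py; python3 - <<'E'
import cv2
for f in('s0','t0'):
    cv2.imwrite(f'pics/{f}b.png',cv2.resize(cv2.imread(f'pics/{f}.png'),(800,600),interpolation=cv2.INTER_CUBIC))
E
```

```text
(no output)
```

View pics/s0b.png

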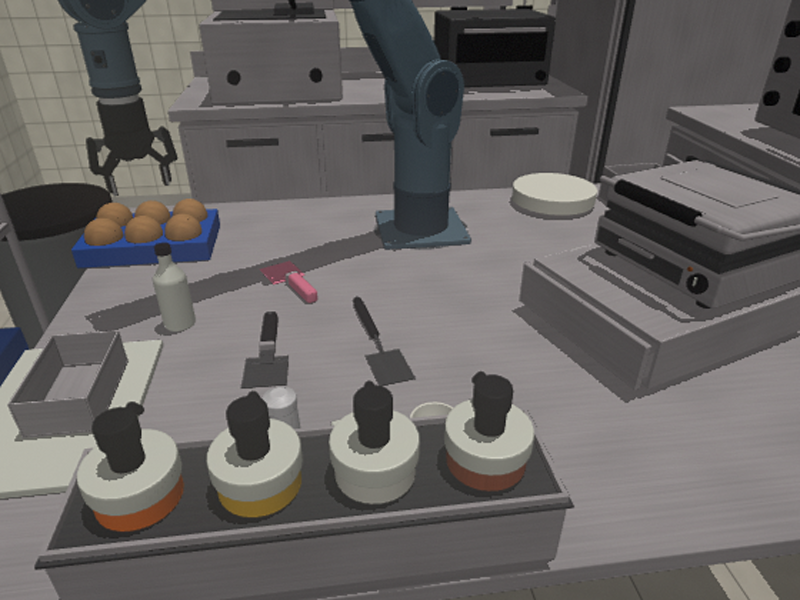

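View pics/t0b.png

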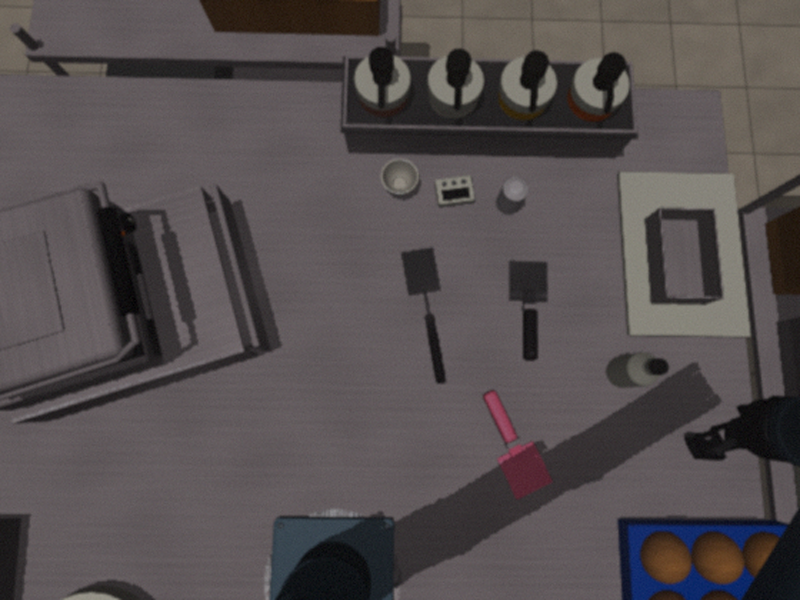

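```bash
python3 - <<'E'
import cv2
i=cv2.imread('pics/t0.png'); a=i[110:270,70:230]; b=i[165:265,330:400]
a=cv2.resize(a,(576,576),interpolation=cv2.INTER_CUBIC)  #3.6
b=cv2.resize(b,None,fx=5.7,fy=5.76,interpolation=cv2.INTER_CUBIC)[:,:224*3]
b=cv2.resize(i[170:260,360:395],(224,576),interpolation=cv2.INTER_CUBIC) #6.4
import numpy as np
cv2.imwrite('pics/c1.png',np.clip(np.hstack([a,b])*1.6,0,255))
E
```

```text
[ WARN:0@0.044] global loadsave.cpp:1063 imwrite_ Unsupported depth image for selected encoder is fallbacked to CV_8U.
```

View pics/c1.png

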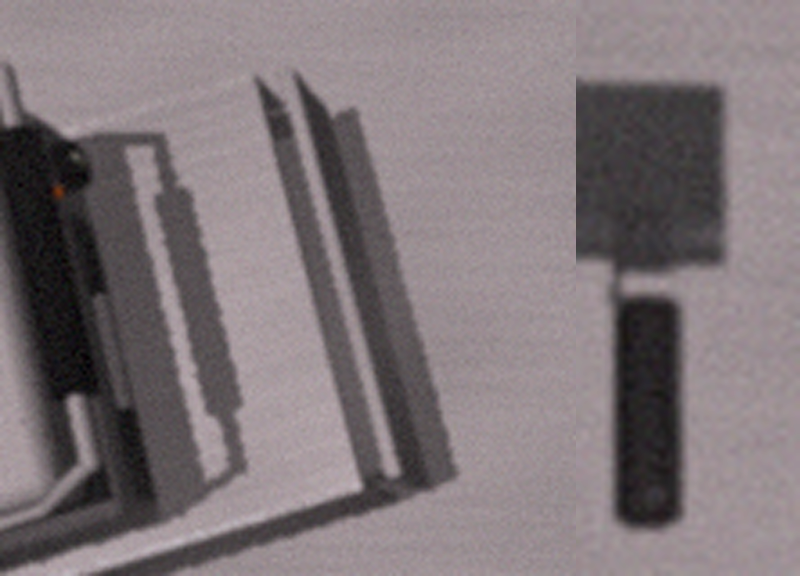

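```bash
python3 - <<'E'
from h import *
A=lambda u,v:(70+u/3.6,110+v/3.6); B=lambda u,v:(360+(u-576)/6.4,170+v/6.4)
a=ray('top',*A(293,68),.103);b=ray('top',*A(402,478),.103)
c=ray('top',*A(255,75),.105);d=ray('top',*A(362,487),.105)
print('panel',a,b,np.linalg.norm(a-b),'mid',(a+b)/2); print('carc',c,d,np.linalg.norm(c-d),(c+d)/2)
t=(a-b)/np.linalg.norm(a-b);print('ang of +y axis',np.degrees(np.arctan2(t[1],t[0])))
h0=ray('top',*B(649,525),.02);h1=ray('top',*B(649,297),.02);bl=ray('top',*B(724,85),.003)
bm=ray('top',528/800*560,262/600*420,.003)
print('handle',h0,h1,np.linalg.norm(h0-h1),'blade tip right',bl,bm)
q=env.state()['tcp_rot'];print(Rot.from_quat(np.roll(q,-1)).as_matrix())
for n,s in {'turner top':(422,250),'turner end':(440,382),'ram':(400,178),'timer':(455,190),'shaker':(514,190),'bottle':(645,370)}.items():print(n,ray('top',s[0]*.7,s[1]*.7,.02))
print(ray('top',205,150,0)) 
for u,v in ((520,290),(630,395),(605,250)): print('scene corner',ray('scene',u*.7,v*.7,.103))
E
```

```text
panel [0.70646268 0.22848369 0.103     ] [0.40679814 0.12946459 0.103     ] 0.31560041476367123 mid [0.55663041 0.17897414 0.103     ]
carc [0.69966722 0.2548782  0.105     ] [0.40000448 0.15600942 0.105     ] 0.3155515605816933 [0.54983585 0.20544381 0.105     ]
ang of +y axis 18.285267695347564
handle [ 0.39685356 -0.36485798  0.02      ] [ 0.49540595 -0.36773073  0.02      ] 0.09859424538572889 blade tip right [ 0.5953841  -0.40833804  0.003     ] [ 0.59436786 -0.36934433  0.003     ]
[[ 8.97003017e-01  4.42023595e-01 -8.53518051e-04]
 [ 4.42024393e-01 -8.97001956e-01  1.38820237e-03]
 [-1.51989157e-04 -1.62249752e-03 -9.99998672e-01]]
turner top [ 0.61073337 -0.15571947  0.02      ]
turner end [ 0.35325177 -0.19195555  0.02      ]
ram [ 0.76110498 -0.10980153  0.02      ]
timer [ 0.73757624 -0.22136707  0.02      ]
shaker [ 0.73996356 -0.34112497  0.02      ]
bottle [ 0.3808302 -0.5837332  0.02     ]
[0.68694852 0.10646811 0.        ]
scene corner [0.51606561 0.09100765 0.103     ]
scene corner [0.81433789 0.15243907 0.103     ]
scene corner [0.38431    0.31062577 0.103     ]
```

```bash
python3 -m crank '[255,0.288,0.705,0,-0.138,255,0.288,0.705,0,-0.138,255,0.288,0.705,0,-0.138,255,0.288,0.705,0,-0.138,255,0.288,0.705,0,-0.138,255,0.288,0.705,0,-0.138,255,0.288,0.705,0,-0.138,255,0.288,0.705,0,-0.138,255,0.288,0.705,0,-0.138,255,0.288,0.705,0,-0.138,255,0.288,0.705,0,-0.138,255,0.288,0.705,0,-0.138,255,0.288,0.705,0,-0.138,255,0.288,0.705,0,-0.138,255,0.288,0.705,-0.06,-0.138,255,0.288,0.705,-0.12,-0.138,255,0.288,0.705,-0.175,-0.138,255,0.288,0.705,-0.175,-0.138,255,0.288,0.705,-0.175,-0.138]'; python3 - <<'E'
from h import *
i=snap('top','t1.png'); s=env.state(); print(s['tool_pos'],s['force'],Rot.from_quat(np.roll(s['tcp_rot'],-1)).as_matrix()[:,1])
j=snap('scene','s1.png')
a=cv2.resize(i[100:250,100:300],(400,300),interpolation=2); b=cv2.resize(j[100:300,320:560],(400,333),interpolation=2)
cv2.imwrite('pics/c2.png',np.vstack([a,b])[:,:,::-1])
E
```

```text
time_s: 2.48
tool_pos: [0.5766, 0.121, 0.0773]
tcp_rot: [0.0, 0.987, 0.158, 0.001]
force: [0.9, 0.3, 0.8]
gripper_width: -0.002
grasp_force: 0.0
[0.57719395 0.12147667 0.07803259] [0.589089   0.04310027 0.33279015] [ 3.13248789e-01 -9.49670803e-01  7.49207802e-04]
```

View pics/c2.png

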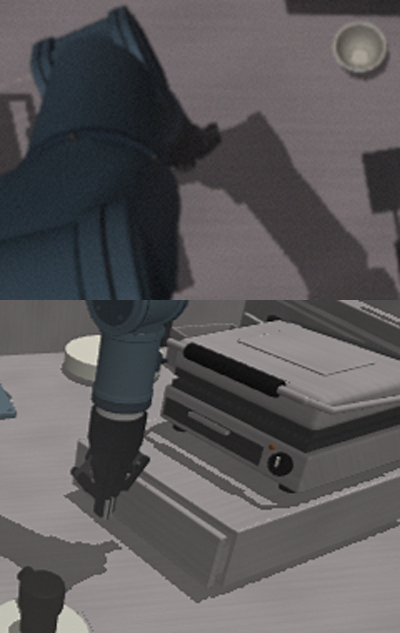

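```bash
python3 - <<'E'
from h import *
print(env.state()['q'])
E
```

```text
[-0.12031125  0.67657129 -0.22275439  1.80008825  0.22145541  0.68457254
 -1.71905468]
```

```bash
python3 -m crank '[255,0,0,0,1.571,255,0,0,0,1.571,255,0,0,0,1.571,255,0,0,0,1.571,255,0,0,0,1.571,255,0,0,0,1.571,255,0,0,0,1.571,255,0,0,0,1.571,255,-0.006,0.019,0,1.571,255,-0.009,0.027,0,1.571,255,-0.01,0.03,0,1.571,255,-0.011,0.033,0,1.571,255,-0.0115,0.036,0,1.571,255,-0.0115,0.036,0,1.571]'
```

```text
time_s: 4.32
tool_pos: [0.5638, 0.158, 0.0753]
tcp_rot: [0.0, 0.585, 0.811, -0.0]
force: [0.3, -0.1, 0.4]
gripper_width: 0.001
grasp_force: 0.0
```

```bash
python3 -m crank '[255,-0.0006,0.002,0,0,255,-0.0012,0.004,0,0,255,-0.0018,0.006,0,0,255,-0.0024,0.0075,0,0,255,-0.003,0.009,0,0,255,-0.0033,0.0105,0,0,255,-0.004,0.012,0,0,255,-0.004,0.012,0,0]'
```

```text
time_s: 5.32
tool_pos: [0.5606, 0.1678, 0.0753]
tcp_rot: [0.001, 0.586, 0.81, -0.001]
force: [1.9, -6.0, 0.8]
gripper_width: 0.0
grasp_force: 0.0
```

```bash
python3 -m crank '[255,-0.0003,0.001,0,0,255,-0.0006,0.002,0,0,255,-0.0006,0.002,0,0]'
```

```text
time_s: 5.7
tool_pos: [0.56, 0.1697, 0.0753]
tcp_rot: [0.001, 0.586, 0.81, -0.001]
force: [1.2, -5.6, 2.0]
gripper_width: 0.001
grasp_force: 0.0
```

```bash
python3 -m crank '[255,-0.0003,0.001,0,0,255,-0.0005,0.0015,0,0,255,-0.0005,0.0015,0,0]'
```

```text
time_s: 6.08
tool_pos: [0.5595, 0.1708, 0.0752]
tcp_rot: [0.001, 0.586, 0.81, -0.001]
force: [2.2, -7.1, 2.0]
gripper_width: 0.003
grasp_force: 0.0
```

```bash
python3 -m crank '[255,-0.0003,0.001,0,0,255,-0.0005,0.0015,0,0,255,-0.0005,0.0015,0,0]'
```

```text
time_s: 6.45
tool_pos: [0.5591, 0.1723, 0.0752]
tcp_rot: [0.001, 0.586, 0.81, -0.001]
force: [1.3, -7.0, 1.7]
gripper_width: -0.001
grasp_force: 0.0
```

```bash
python3 -m crank '[255,-0.0003,0.001,0,0,255,-0.0005,0.0015,0,0,255,-0.0005,0.0015,0,0]'
```

```text
time_s: 6.82
tool_pos: [0.5589, 0.1728, 0.0752]
tcp_rot: [0.002, 0.587, 0.81, -0.002]
force: [2.9, -8.4, 3.0]
gripper_width: -0.003
grasp_force: 0.0
```

```bash
python3 -m crank '[255,-0.0002,0.0007,0,0,255,-0.0002,0.0007,0,0]'
```

```text
time_s: 7.08
tool_pos: [0.5589, 0.1729, 0.0753]
tcp_rot: [0.002, 0.587, 0.81, -0.002]
force: [2.6, -10.6, 3.1]
gripper_width: 0.002
grasp_force: 0.0
```

```bash
python3 -m crank '[255,0.008,-0.024,0,0,255,0.025,-0.075,0,0,255,0.043,-0.13,0,0,255,0.06,-0.18,0.02,0.1,150,0.05,-0.23,0.06,0.3,90,0.03,-0.28,0.12,0.5,90,0.01,-0.33,0.12,0.7,90,-0.02,-0.38,0.12,0.9,90,-0.04,-0.43,0.12,1.05,90,-0.06,-0.48,0.12,1.222,90,-0.085,-0.53,0.12,1.222,90,-0.085,-0.54,0.12,1.222,90,-0.085,-0.54,0.12,1.222,90,-0.085,-0.54,0.12,1.222]'; python3 - <<'E'
from h import *
i=snap('top','t2.png'); s=env.state(); print(s['tool_pos'],s['q'],Rot.from_quat(np.roll(s['tcp_rot'],-1)).as_matrix()[:,1],s['gripper_width'])
j=snap('scene','s2.png')
a=cv2.resize(i[100:280,100:440],(793,420),interpolation=2)
cv2.imwrite('pics/c3.png',np.clip(a[:,:,::-1]*1.4,0,255).astype('uint8'))
E
```

```text
time_s: 8.82
tool_pos: [0.4736, -0.3607, 0.1955]
tcp_rot: [0.0, 0.013, 1.0, 0.0]
force: [0.7, 0.2, -0.7]
gripper_width: 0.644
grasp_force: 0.0
[ 0.47355451 -0.36073104  0.19556555] [ 1.24011812  0.7179813  -0.97522018  1.69609443  0.65967505  1.09188541
  1.60425659] [2.55291608e-02 9.99673877e-01 6.33622440e-04] 0.645055898713701
```

View pics/c3.png

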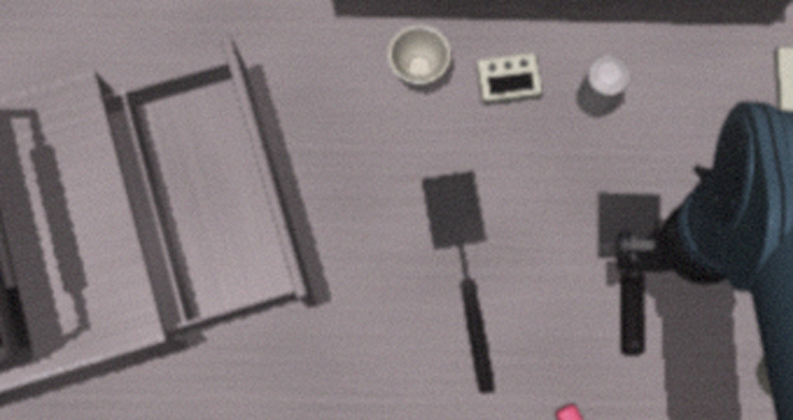

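```bash
python3 - <<'E'
from h import *
A=lambda u,v:(100+u/2.332,100+v/2.332)
a=ray('top',*A(232,42),.103);b=ray('top',*A(302,297),.103);print(a,b,(a+b)/2,np.linalg.norm(a-b))
E
python3 -m crank '[90,-0.0025,-0.0065,-0.05,0,90,-0.0025,-0.0065,-0.1,0,90,-0.0025,-0.0065,-0.14,0,90,-0.0025,-0.0065,-0.16,0,90,-0.0025,-0.0065,-0.172,0,90,-0.0025,-0.0065,-0.172,0,255,-0.0025,-0.0065,-0.172,0,255,-0.0025,-0.0065,-0.172,0,255,-0.0025,-0.0065,-0.172,0,255,-0.0025,-0.0065,-0.172,0,255,-0.0025,-0.0065,-0.172,0,255,-0.0025,-0.0065,-0.172,0]'
```

```text
[0.73971486 0.10386199 0.103     ] [0.44734353 0.01205396 0.103     ] [0.59352919 0.05795798 0.103     ] 0.30644691295860627
time_s: 10.42
tool_pos: [0.471, -0.3696, 0.0249]
tcp_rot: [0.001, 0.014, 1.0, -0.001]
force: [-1.4, 1.5, 5.8]
gripper_width: 0.292
grasp_force: 60.4
```

```bash
python3 -m crank '[255,0,0,0.02,0,255,0,0,0.06,0,255,0,0.01,0.12,0,255,0.01,0.05,0.17,0.05,255,0.02,0.1,0.19,0.1,255,0.03,0.15,0.19,0.15,255,0.04,0.2,0.19,0.2,255,0.05,0.25,0.19,0.25,255,0.06,0.3,0.19,0.3,255,0.065,0.35,0.19,0.346,255,0.07,0.4,0.19,0.346,255,0.075,0.45,0.19,0.346,255,0.078,0.48,0.19,0.346,255,0.078,0.49,0.19,0.346,255,0.078,0.49,0.17,0.346,255,0.078,0.49,0.15,0.346,255,0.078,0.49,0.15,0.346]'; python3 - <<'E'
from h import *
j=snap('scene','s3.png'); s=env.state(); R=Rot.from_quat(np.roll(s['tcp_rot'],-1)).as_matrix();print(s['tool_pos'],s['q'],np.degrees(np.arctan2(R[1,1],R[0,1])),s['gripper_width'],s['grasp_force'])
i=snap('top','t3.png')
a=cv2.resize(i[100:250,90:290],(400,300),interpolation=2); b=cv2.resize(j[100:300,260:560],(450,300),interpolation=2)
cv2.imwrite('pics/c4.png',np.hstack([a[:,:350],b])[:,:,::-1])
E
```

```text
time_s: 12.55
tool_pos: [0.5465, 0.1183, 0.1705]
tcp_rot: [-0.002, -0.157, 0.988, -0.001]
force: [-0.0, -0.6, -4.0]
gripper_width: 0.289
grasp_force: 59.3
[0.54728681 0.11915408 0.17187642] [ 0.42827212  0.72621873 -1.02529632  1.80120183  0.7167541   1.04244798
  1.01015645] 108.09584402977433 0.2890743072515759 59.26367104053497
```

View pics/c4.png

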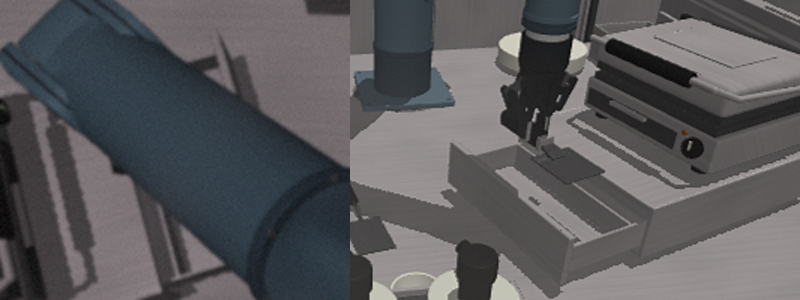

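```bash
python3 -m crank '[255,0.002,0.002,-0.02,0,255,0.002,0.002,-0.04,0,255,0.002,0.002,-0.06,0,255,0.002,0.002,-0.08,0,255,0.002,0.002,-0.095,0,255,0.002,0.002,-0.105,0,255,0.002,0.002,-0.112,0,255,0.002,0.002,-0.112,0,255,0.002,0.002,-0.112,0]'
```

```text
time_s: 13.78
tool_pos: [0.5504, 0.1228, 0.0618]
tcp_rot: [0.001, -0.158, 0.987, 0.0]
force: [-0.1, -0.2, -2.9]
gripper_width: 0.29
grasp_force: 59.3
```

```bash
python3 -m crank '[255,0,0,-0.003,0,255,0,0,-0.006,0,255,0,0,-0.008,0,255,0,0,-0.0095,0,255,0,0,-0.0095,0]'
```

```text
time_s: 14.4
tool_pos: [0.5499, 0.1226, 0.0517]
tcp_rot: [-0.0, -0.158, 0.987, 0.0]
force: [-0.8, 0.2, -2.8]
gripper_width: 0.292
grasp_force: 59.3
```

```bash
python3 -m crank '[255,0,0,-0.001,0,255,0,0,-0.002,0,255,0,0,-0.002,0]'
```

```text
time_s: 14.78
tool_pos: [0.5501, 0.1227, 0.0508]
tcp_rot: [0.0, -0.158, 0.987, -0.0]
force: [-2.7, -3.2, 7.1]
gripper_width: 0.293
grasp_force: 60.7
```

```bash
python3 -m crank '[130,0,0,0.0005,0,125,0,0,0.0005,0,125,0,0,0.0005,0,125,0,0,0.0005,0,125,0,0,0.015,0,125,0,0,0.03,0,125,0,0,0.06,0,125,0,0,0.11,0,125,0,0,0.16,0,125,0.02,-0.06,0.17,0,125,0.035,-0.11,0.17,0,125,0.05,-0.16,0.17,0,125,0.05,-0.21,0.17,0,255,0.05,-0.26,0.17,0,255,0.05,-0.26,0.17,0]'; python3 - <<'E'
from h import *
j=snap('scene','s4.png'); i=snap('top','t4.png')
a=cv2.resize(i[100:250,90:290],(400,300),interpolation=2); b=cv2.resize(j[100:300,260:560],(450,300),interpolation=2)
cv2.imwrite('pics/c5.png',np.hstack([a[:,:350],b])[:,:,::-1])
E
```

```text
time_s: 16.65
tool_pos: [0.5997, -0.1432, 0.2202]
tcp_rot: [-0.0, -0.154, 0.988, -0.001]
force: [-0.9, 0.4, 0.1]
gripper_width: 0.089
grasp_force: 0.0
```

View pics/c5.png

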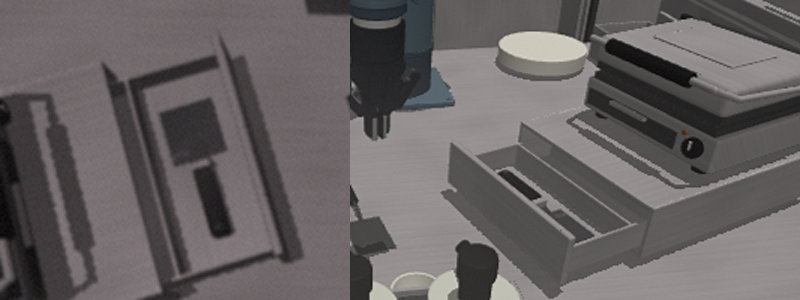

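```bash
python3 -m crank '[255,0,0.01,0,-0.18,255,0.005,0.03,0,-0.36,255,0.01,0.05,0,-0.54,255,0.01,0.08,0,-0.72,255,0.01,0.1,0,-0.9,255,0.01,0.12,0,-1.08,255,0.01,0.14,0,-1.26,255,0.012,0.152,0,-1.44,255,0.012,0.152,0,-1.567,255,0.012,0.152,-0.06,-1.567,255,0.012,0.152,-0.12,-1.567,255,0.012,0.152,-0.145,-1.567,255,0.012,0.152,-0.145,-1.567,255,0.012,0.152,-0.145,-1.567]'; python3 - <<'E'
from h import *
s=env.state(); R=Rot.from_quat(np.roll(s['tcp_rot'],-1)).as_matrix();print(s['tool_pos'],s['q'],np.degrees(np.arctan2(R[1,1],R[0,1])))
n=np.array([-.314,.949]);print(n@(s['tool_pos'][:2]-[.5566,.179]), np.array([.949,.314])@(s['tool_pos'][:2]-[.5566,.179]))
E
```

```text
time_s: 18.5
tool_pos: [0.6129, 0.0162, 0.0766]
tcp_rot: [0.001, 0.584, 0.811, 0.001]
force: [0.7, -0.3, 0.8]
gripper_width: 0.001
grasp_force: 0.0
[0.61292731 0.01622167 0.07663749] [ 0.32371509  0.78699496 -0.6051957   1.7184645   0.58233915  0.82044095
 -0.22893216] 18.483704109296934
-0.1721634142540597 0.00234221996730034
```

```bash
python3 -m crank '[255,-0.0038,0.0114,0,0,255,-0.0075,0.0228,0,0,255,-0.0088,0.0266,0,0,255,-0.0097,0.0294,0,0,255,-0.0107,0.0323,0,0,255,-0.0119,0.0361,0,0,255,-0.0138,0.0418,0,0,255,-0.016,0.0484,0,0,255,-0.0182,0.055,0,0,255,-0.0204,0.0617,0,0,255,-0.0226,0.0683,0,0,255,-0.0248,0.075,0,0,255,-0.027,0.0816,0,0,255,-0.0292,0.0883,0,0,255,-0.0314,0.0949,0,0,255,-0.0336,0.1015,0,0,255,-0.0358,0.1082,0,0,255,-0.038,0.1148,0,0,255,-0.0402,0.1215,0,0,255,-0.0421,0.1272,0,0]'
```

```text
time_s: 21.0
tool_pos: [0.5699, 0.1416, 0.0748]
tcp_rot: [0.0, 0.585, 0.811, -0.0]
force: [3.1, -5.9, 2.5]
gripper_width: -0.004
grasp_force: 0.0
```

```bash
python3 -m crank '[255,-0.0008,0.0024,0,0,255,-0.0016,0.0047,0,0,255,-0.0024,0.0071,0,0,255,-0.0031,0.0095,0,0,255,-0.0039,0.0119,0,0,255,-0.0047,0.0142,0,0,255,-0.0055,0.0166,0,0,255,-0.0063,0.019,0,0,255,-0.0069,0.0209,0,0,255,-0.0069,0.0209,0,0]'
```

```text
time_s: 22.25
tool_pos: [0.5629, 0.1627, 0.0748]
tcp_rot: [0.0, 0.585, 0.811, -0.0]
force: [2.8, -5.2, 3.2]
gripper_width: 0.004
grasp_force: 0.0
```

```bash
python3 -m crank '[255,-0.0005,0.0014,0,0,255,-0.0009,0.0028,0,0,255,-0.0014,0.0043,0,0,255,-0.0019,0.0057,0,0,255,-0.0022,0.0068,0,0,255,-0.0022,0.0068,0,0]'
```

```text
time_s: 23.0
tool_pos: [0.5607, 0.1692, 0.0748]
tcp_rot: [0.0, 0.585, 0.811, -0.0]
force: [3.3, -5.0, 3.0]
gripper_width: -0.0
grasp_force: 0.0
```

```bash
python3 -m crank '[255,-0.0003,0.001,0,0,255,-0.0006,0.0019,0,0,255,-0.0006,0.0019,0,0]'
```

```text
time_s: 23.38
tool_pos: [0.5601, 0.1707, 0.0747]
tcp_rot: [0.0, 0.585, 0.811, -0.001]
force: [3.1, -5.9, 3.2]
gripper_width: -0.0
grasp_force: 0.0
```

```bash
python3 -m crank '[255,-0.0003,0.001,0,0,255,-0.0005,0.0015,0,0,255,-0.0005,0.0015,0,0]'
```

```text
time_s: 23.75
tool_pos: [0.5601, 0.171, 0.0748]
tcp_rot: [0.001, 0.586, 0.811, -0.001]
force: [3.8, -9.5, 4.5]
gripper_width: 0.001
grasp_force: 0.0
```

```bash
python3 -m crank '[255,-0.0001,0.0004,0,0,255,-0.0001,0.0004,0,0]'
```

```text
time_s: 24.0
tool_pos: [0.56, 0.1711, 0.0748]
tcp_rot: [0.001, 0.586, 0.811, -0.001]
force: [3.7, -9.4, 4.0]
gripper_width: -0.004
grasp_force: 0.0
```

Now back off smoothly, then look.

```bash
python3 -m crank '[255,0.001,-0.003,0,0,255,0.003,-0.008,0,0,255,0.005,-0.014,0,0,255,0.01,-0.03,0,0,255,0.025,-0.075,0,0,255,0.043,-0.13,0.02,0,255,0.05,-0.18,0.07,0,255,0.05,-0.24,0.12,0,255,0.05,-0.3,0.12,0,255,0.05,-0.3,0.12,0,255,0.05,-0.3,0.12,0,255,0.05,-0.3,0.12,0]'; python3 - <<'E'
from h import *
j=snap('scene','s5.png'); i=snap('top','t5.png')
a=cv2.resize(i[100:250,90:290],(400,300),interpolation=2); b=cv2.resize(j[100:300,260:560],(450,300),interpolation=2)
cv2.imwrite('pics/c6.png',np.hstack([a[:,:350],b])[:,:,::-1])
o=cv2.imread('pics/t0.png'); d=cv2.absdiff(o,np.ascontiguousarray(i[:,:,::-1])).max(2); print('edge diff around drawer',d[120:255,130:205].mean())
E
```

```text
time_s: 25.5
tool_pos: [0.6093, -0.1242, 0.1943]
tcp_rot: [-0.001, 0.584, 0.812, 0.001]
force: [0.8, 0.7, 0.3]
gripper_width: -0.004
grasp_force: 0.0
edge diff around drawer 13.899456790123457
```

View pics/c6.png

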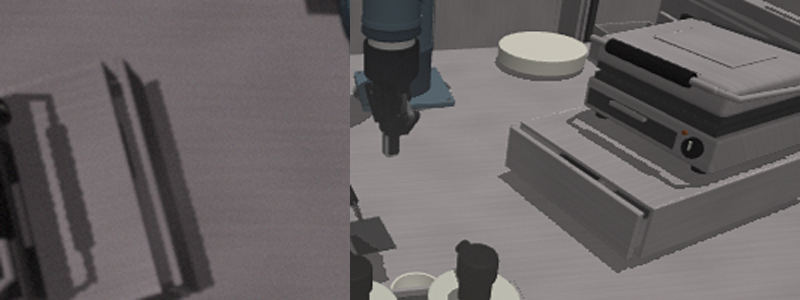

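```bash
python3 -c "
from h import *
print(env.close_job())"
```

```text
the job is handed in; nothing more can be done
None
```

The scraper lies flat in the front tray, and the drawer was still shut a second after I pushed it home. The other items weren't touched. The job is handed in at about 25.6 s, but `close_job` gave no verdict.

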